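# Brace the tool block and present the file

## Task

The loose wooden tool block has crept away from the fixed block beside it: slide it back, in line, until its end butts flush against the fixed block's end. Then draw the file (the tool with the long flat-sided handle) straight up out of the loose block, tilt it so that its blade slants downwards at about 45 degrees, ready to offer to the grinding belt, and finish while still holding it like that, still, with the tip more than 10 cm above the bench and touching nothing but the gripper. Leave the loose block butted up, the other tools standing in their slots and everything else on the bench where it is.

Things in the scene. Friction and masses are not known exactly. Their poses are not given: they have to be found in the camera images.
- fixed_block: Wooden tool block screwed to the bench, 60 (x) x 140 (y) x 70 mm high; origin under its centre, z up. Slots in its top, at y = +35 and -35 mm, hold two short-handled tools that stand up to 185 mm above the bench. The loose block always stands off its -y end.
- loose_block: Loose wooden block, 0.6 kg, slides with 5 to 10 N, 60 (x) x 200 (y) x 70 mm; origin under its centre, z up. Its +y end faces the fixed block, 30 to 65 mm off, up to 12 mm out of line, a few degrees askew. Slots at y = +10 and +75 mm, 6.5 (x) x 23.5 (y), 58 mm deep, hold file and scraper, either order. Its -y half is bare: pinch it there across its 60 mm, or push that end.
- fixed_end (a point): Centre of the fixed block's -y end face, 70 mm from the block's origin along its -y and 35 mm above the bench; its axes are those of the fixed block.
- loose_end (a point): Centre of the loose block's +y end face, 100 mm from the block's origin along its +y and 35 mm above the bench; axes as the loose block. It coincides with point fixed_end when the blocks are butted flush and in line.
- file: Flat file, 0.16 kg, upright in a slot of the loose block: steel blade 5 (x) x 22 (y) x 95 mm long, 12 mm ferrule, pale wooden flat-sided handle 22 (x) x 26 (y) x 90 mm; 197 mm in all. Origin at the blade's tip, z towards the handle. In its slot the tip is 12 mm above the bench, the handle spans 119 to 209 mm, x is along the block's x; it may lean 2 degrees.
- file_tip (a point): The blade's tip: the same point as the file's origin.
- file_grip (a point): Point on the file's axis in the handle, 167 mm from the tip and 30 mm below the handle's end: a good place to pinch it from above, across its 22 mm x width.
- scraper: Tool standing in the other slot of the loose block, with the same blade but a round knob of a handle (36 mm across, 50 mm long); stands 169 mm above the bench. Origin at its tip, z up. To be left in its slot.
- graver: Tool with the same blade and round knob as the scraper, standing in one slot of the fixed block. Origin at its tip, z up. To be left.
- burnisher: Tool with the same blade and a short barrel-shaped handle (28 mm across, 64 mm long), standing in the other slot of the fixed block; top 183 mm above the bench. Origin at its tip, z up. To be left.
- hammer: Hammer lying on the bench to the right; origin under its middle, x along its handle towards the head. Not used.
- brush: Brush lying on the bench to the left; origin under its middle, x along its handle towards the bristles. Not used.
- whetstone: Grey sharpening stone 60 (x) x 180 (y) x 25 mm lying at the far side; origin under its centre. Not used.
- screwdriver: Screwdriver lying on the near right of the bench; origin under its middle, x along it towards the tip. Not used.

How it is judged:
By the outcome, as a careful person would: the job done as asked, in the order asked, and still so for the second after the job is handed in, while the arm keeps its last pose, push and grip.
It also fails if it takes over 45 s, if anything falls off the work surface, if the arm or the gripper's body presses on something with over 40 N, if the wrist force passes 120 N, or if a joint passes its speed limit or range.

## Robot

A 7-joint arm with a two-finger parallel gripper is mounted at the origin on the work surface. World frame = base frame: x ahead of the robot, y to its left, z up, the work surface at z = 0. Lengths are in m, angles in degrees, forces in N, time in s.
With the tool pointing down it reaches from about 0.425 to 1.025 m from the base axis. Payload 9.4 kg.
Tool frame: the origin (TCP) lies at the very end of the fingers, on their centre line; the grasp point (between the pads) lies 19 mm behind it; z points along the fingers, y is the line along which they close (so a half turn about z gives the same grasp; the last joint's range is limited). The gripper opens to 93 mm and grips with 3 to 60 N. Pads are 15 mm wide; open, the fingers measure 128 mm over their backs; the gripper's body (75 mm by 188 mm) begins 65 mm behind the grasp point.
Start: joints at [71.752, 34.337, -0.143, 91.639, 0.103, 54.024, -4.572], TCP at [0.174, -0.704, 0.219] pointing down, gripper open.
Joint ranges: [-147.43, 147.43], [-19.82, 112.94], [-74.19, 73.91], [6.32, 146.72], [-59.91, 239.91], [6.04, 106.73], [-150.56, 150.56]. Speed limits (degrees/s): [127.2, 127.2, 172.46, 172.46, 180, 180, 180].

## Interface

Orientations are given as [roll, pitch, yaw] about the fixed x, y, z axes, in that order (R = Rz(yaw) Ry(pitch) Rx(roll)).
In Python, from workcell import arm, vision, order gives the robot as it stands (arm), with the cameras (vision) and the job (order).
- The arm moves only by the shell command python3 inch.py 'ROWS' [FORCE]. ROWS is one flat JSON list of numbers that holds 1 to 8 rows one after another, with no inner brackets; each row has 5 numbers: dx, dy, dz in fractions of the full range, 1 being 0.8 m, then a turn about the tool's z in normalised numbers (1 is 4 rad), then the finger opening in m; each row is the pose to reach, as a shift and turn from the pose commanded when the command began, along the tool's axes at that moment; what a row does not reach only later rows make up. A row lasts 1/10 s, in which the tool goes at most 0.05 m and 8.59 degrees, less where a joint would pass 70% of its speed; a pose out of reach is approached as far as the arm can. The fingers move at their own pace and stop on an object; FORCE is the grip in N (left out, the last holds). Time passes only in rows, so rows that do not move let the fingers close. It prints the time, the measured TCP pose, the force, the opening and the grip force at its end. No shift or turn number may pass 1 either way. Input that does not fit is refused with a message, and nothing moves.
- arm.get_state(): the state, without advancing time (a new reading comes with each control period).
- vision.camera(name): name is "scene" or "top" or "wrist"; returns a dict with "frame" (384x512x3 uint8, red, green, blue), "vfov" (degrees; the focal length in pixels is half the picture's height over the tangent of half this angle, whatever the lens; pixels are square), "cx", "cy" (the principal point, pixels), "world_to_cam" (4x4, takes a point from world to camera coordinates). Camera axes: x right, y up, looking along -z (the intrinsics and any distortion apply to the point x, -y, -z); pixel columns grow to the right and rows downward; lengths in m; the calibration is good to about 2 mm. The wrist camera is an equidistant fisheye: a pixel r from the principal point sees the ray r / f radians off the axis. A picture is of the moment at which its call begins. There is no depth.
- order.sign_off(): hands the job in; it is judged then, once.
The state is a dict: "time": time; "joints": joint angles; "joint_velocities": joint speeds; "effort": joint torques, N m; "tcp_pos": TCP position; "orientation": TCP orientation; "contact_force": force on the tool from outside, world axes, zero at the start; "wrist_torque": the same for the moment, N m; "grip_width": finger opening in m; "grip_force": force on a finger pad.
Only numpy, scipy, OpenCV 4.12 (cv2) and the standard library are available. Lean on these libraries where they do the work, as an engineer would, in place of code of your own. Each camera call takes 0.05 s, during which the arm holds its last target. There are 200 camera calls.

## Working session

There is one attempt and no reset: what is moved stays moved. The work goes in short steps, Python scripts to look and compute and a shell command to move; the robot and the scene stay as the last step left them, time stands still between calls to the robot, and variables do not carry over. Pictures are saved under pics/ and viewed, at most 10 in all, crops included, and the job is handed in when it is done.

```bash
ls; mkdir -p pics; cat > h.py <<'E'
from workcell import arm, vision, order
import numpy as np, cv2
def snap(n,fn=None):
    c=vision.camera(n)
    if fn: cv2.imwrite('pics/'+fn,cv2.cvtColor(c['frame'],cv2.COLOR_RGB2BGR))
    return c
def ray(c,u,v,fish=False):
    f=c['frame'].shape[0]/2/np.tan(np.radians(c['vfov']/2))
    x,y=(u-c['cx'])/f,(v-c['cy'])/f
    if fish:
        r=np.hypot(x,y)+1e-12; d=np.array([x/r*np.sin(r),-y/r*np.sin(r),-np.cos(r)])
    else: d=np.array([x,-y,-1.])
    T=np.linalg.inv(c['world_to_cam']); d=T[:3,:3]@d
    return T[:3,3],d/np.linalg.norm(d)
def onz(c,u,v,z,fish=False):
    o,d=ray(c,u,v,fish); return o+d*(z-o[2])/d[2]
def tri(rs):
    A=sum(np.eye(3)-np.outer(d,d) for o,d in rs); b=sum((np.eye(3)-np.outer(d,d))@o for o,d in rs)
    return np.linalg.solve(A,b)
def proj(c,p,fish=False):
    q=c['world_to_cam']@np.append(p,1); f=c['frame'].shape[0]/2/np.tan(np.radians(c['vfov']/2))
    x,y,z=q[0],-q[1],-q[2]
    if fish:
        r=np.hypot(x,y); t=np.arctan2(r,z); return c['cx']+f*t*x/r,c['cy']+f*t*y/r
    return c['cx']+f*x/z,c['cy']+f*y/z
E
python3 - <<'E'
from h import *
for n in('scene','top','wrist'):
    c=snap(n,n+'0.png'); print(n,c['vfov'],c['cx'],c['cy'],np.linalg.inv(c['world_to_cam']).round(3).tolist(),[k for k in c])
a=[cv2.imread(f'pics/{n}0.png') for n in('scene','top')]
s=arm.get_state(); print(s['time'],s['tcp_pos'],s['orientation'])
E
```

```text
inch.py
pics
workcell.py
scene 44.49757940547364 247.71018842747873 193.06780942972105 [[0.599, -0.468, 0.649, 1.495], [0.801, 0.349, -0.487, -0.697], [0.002, 0.812, 0.584, 1.011], [0.0, 0.0, 0.0, 1.0]] ['frame', 'vfov', 'cx', 'cy', 'world_to_cam']
top 53.84175385952481 260.318531896566 186.59847178656017 [[0.001, 0.984, -0.179, 0.33], [-1.0, -0.001, -0.013, 0.01], [-0.013, 0.179, 0.984, 1.342], [0.0, 0.0, 0.0, 1.0]] ['frame', 'vfov', 'cx', 'cy', 'world_to_cam']
wrist 65.70646984690485 260.75704801565587 188.3362294098651 [[0.24, 0.936, 0.259, 0.246], [-0.971, 0.231, 0.064, -0.687], [0.0, -0.267, 0.964, 0.385], [0.0, 0.0, 0.0, 1.0]] ['frame', 'vfov', 'cx', 'cy', 'world_to_cam']
0.15 [ 0.17350403 -0.70356389  0.21795362] [-1.79931313e+02  5.00415567e-03  1.38552523e+01]
```

View pics/top0.png

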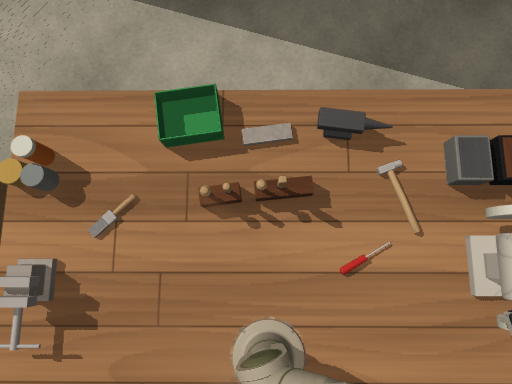

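View pics/scene0.png

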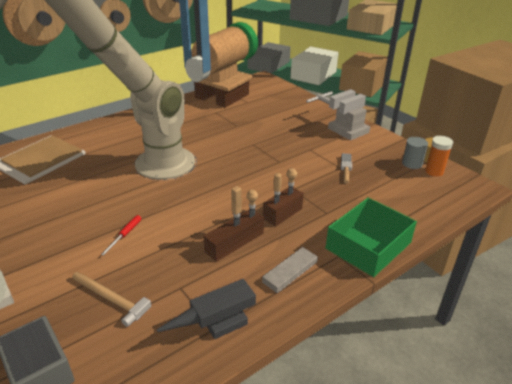

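The top view shows the fixed block at about (220,195) and the loose block at about (284,188), both dark brown. The scene view shows the long file handle at (237,205) and the scraper at (252,203). So the file is in the +10 slot and the scraper in the +75 slot.

```bash
python3 - <<'E'
import cv2,numpy as np
t=cv2.imread('pics/top0.png')[165:220,190:325]; s=cv2.imread('pics/scene0.png')[160:265,195:310]
a=cv2.resize(t,None,fx=5.9,fy=5.9,interpolation=cv2.INTER_CUBIC)
b=cv2.resize(s,None,fx=5,fy=5,interpolation=cv2.INTER_CUBIC)
cv2.imwrite('pics/a.png',a);cv2.imwrite('pics/b.png',b)
print(a.shape,b.shape)
for p in[(195,210),(190,285),(178,230),(192,248)]:print(p,cv2.imread('pics/top0.png')[p])
E
```

```text
(324, 796, 3) (525, 575, 3)
(195, 210) [33 45 63]
(190, 285) [20 34 58]
(178, 230) [ 58  90 128]
(192, 248) [41 61 90]
```

View pics/a.png

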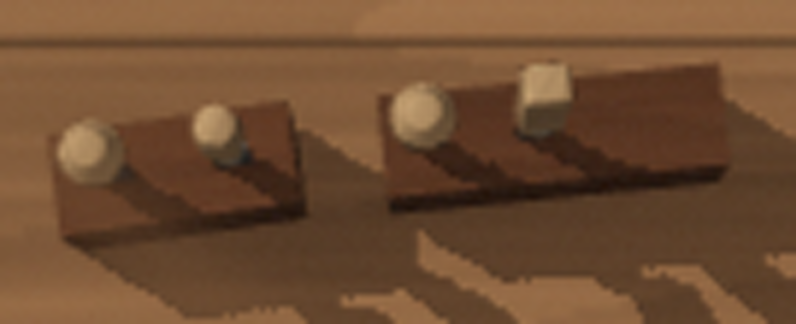

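View pics/b.png

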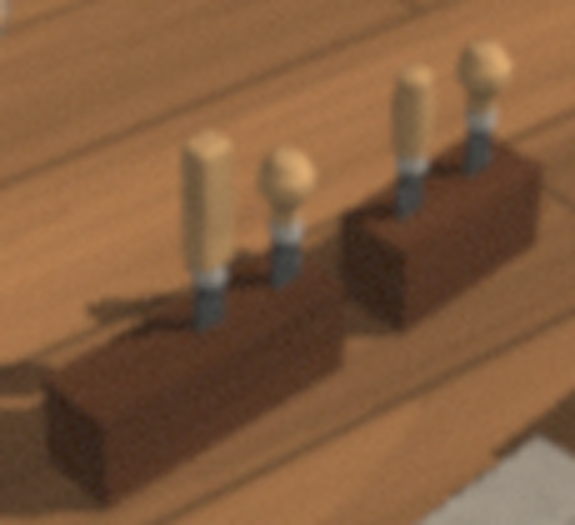

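The crop of the top view shows the block tops: loose corners at (378,97), (718,65), (728,165) and (390,197), fixed corners at (50,135), (290,102), (303,205) and (65,235). The scene crop shows loose corners at (48,382), (105,425) and (345,290), fixed corners at (342,215), (405,255) and (543,170), and the file handle top at (208,142).

```bash
python3 - <<'E'
from h import *
t=snap('top');s=snap('scene')
T=lambda p:((p[0]+.5)/5.9-.5+190,(p[1]+.5)/5.9-.5+165)
S=lambda p:((p[0]+.5)/5-.5+195,(p[1]+.5)/5-.5+160)
def tr(a,b):
    return tri([ray(t,*T(a)),ray(s,*S(b))]).round(4)
# top: far = +x ; left=+y
print('L -y-x',tr((728,165),(48,382)),'L -y+x',tr((718,65),(105,425)),'L +y+x',tr((378,97),(345,290)))
print('F -y-x',tr((303,205),(342,215)),'F -y+x',tr((290,102),(405,255)),'F +y+x',tr((50,135),(543,170)))
print('file top',tr((545,78),(208,142)))
L=np.array([onz(t,*T(p),.07)[:2] for p in((378,97),(718,65),(728,165),(390,197))])
F=np.array([onz(t,*T(p),.07)[:2] for p in((50,135),(290,102),(303,205),(65,235))])
for n,Q in(('L',L),('F',F)):
    d=(Q[0]+Q[3]-Q[1]-Q[2])/2
    print(n,Q.round(4).tolist(),'c',Q.mean(0).round(4),'len',np.linalg.norm(d).round(4),'w',np.linalg.norm((Q[0]+Q[1]-Q[2]-Q[3])/2).round(4),'yaw',np.degrees(np.arctan2(d[1],d[0]))-90)
E
```

```text
L -y-x [ 0.542  -0.1514  0.0653] L -y+x [ 0.5999 -0.1471  0.0696] L +y+x [0.5817 0.0504 0.0663]
F -y-x [0.5189 0.095  0.0685] F -y+x [0.5786 0.102  0.0688] F +y+x [0.5596 0.2415 0.0662]
file top [ 0.5627 -0.0411  0.2105]
L [[0.5804, 0.0496], [0.5991, -0.1481], [0.5402, -0.1525], [0.5217, 0.0424]] c [ 0.5603 -0.0522] len 0.1972 w 0.0591 yaw 5.406670428234776
F [[0.5582, 0.2399], [0.5775, 0.1007], [0.5171, 0.0925], [0.4997, 0.2295]] c [0.5381 0.1657] len 0.1393 w 0.0602 yaw 7.559426758642317
```

Careful with the scale: shifts go in shares of 0.8 m and turns go in shares of 4 rad. That gives: -0.23 m is -0.2875, -0.122 m is -0.1525, -41 degrees is -0.1789.

```bash
python3 inch.py '[0,0,-0.0625,0,0.093,0.0375,-0.0375,-0.1125,-0.0262,0.093,0.075,-0.0813,-0.15,-0.0524,0.093,0.1125,-0.125,-0.1525,-0.0785,0.093,0.1563,-0.1625,-0.1525,-0.1047,0.093,0.1938,-0.2063,-0.1525,-0.1309,0.093,0.2375,-0.25,-0.1525,-0.1571,0.093,0.275,-0.2875,-0.1525,-0.1789,0.093]'
python3 -c "
from h import *
s=arm.get_state();p=s['tcp_pos'];y=np.radians(s['orientation'][2]);print(p,s['orientation'])
d=np.array([.56,-.03,.34])-p
print(d[0]*np.cos(y)+d[1]*np.sin(y),d[0]*np.sin(y)-d[1]*np.cos(y),-d[2],s['orientation'][2]-95.4)"
```

```text
time: 1.05
tcp_pos: [0.3331, -0.4255, 0.3409]
orientation: [180.0, 0.0, 55.2]
contact_force: [0.3, 0.2, 0.1]
grip_width: 0.0932
grip_force: 0.0
[ 0.33310189 -0.42545628  0.34094613] [1.79971472e+02 2.30196234e-03 5.51512190e+01]
0.45418875664822667 -0.03976176461001907 0.0009461309200090584 -40.248781015354055
```

To row units: 0.36 m is 0.45, 0.05 m is 0.0625, -40.2 degrees is -0.1754.

```bash
python3 inch.py '[0.0625,-0.0063,0,-0.0262,0.093,0.125,-0.0125,0,-0.0524,0.093,0.1875,-0.0188,0,-0.0785,0.093,0.25,-0.025,0,-0.1047,0.093,0.3125,-0.0313,0,-0.1309,0.093,0.375,-0.0375,0,-0.1571,0.093,0.425,-0.0438,0,-0.1754,0.093,0.45,-0.05,0,-0.1754,0.093]'
python3 inch.py '[0.075,0,0,0,0.093,0.075,0,0,0,0.093,0.075,0,0,0,0.093,0.075,0,0,0,0.093]'
python3 - <<'E'
from h import *
c=snap('wrist','w1.png')
im=cv2.imread('pics/w1.png');cv2.imwrite('pics/w1b.png',cv2.resize(im,(800,600),interpolation=cv2.INTER_CUBIC))
E
```

```text
time: 1.85
tcp_pos: [0.5081, -0.1067, 0.3408]
orientation: [179.9, -0.1, 95.4]
contact_force: [0.3, -0.2, -0.0]
grip_width: 0.0931
grip_force: 0.0
time: 2.25
tcp_pos: [0.5013, -0.0518, 0.3406]
orientation: [-180.0, 0.0, 95.0]
contact_force: [-0.4, -0.1, -0.6]
grip_width: 0.0931
grip_force: 0.0
```

View pics/w1b.png

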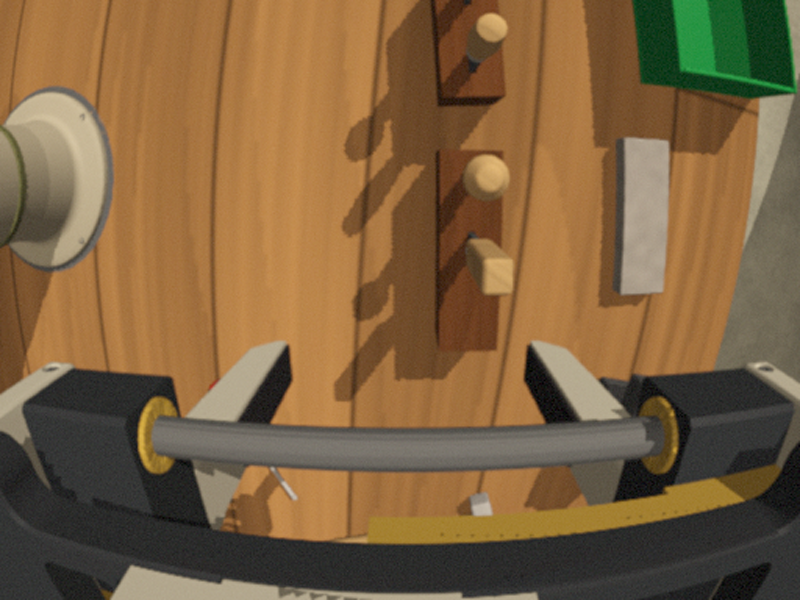

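The wrist view shows the loose top face with corners at about (438,151), (503,151), (497,349) and (437,349). The fixed block's near top edge is at (439,97) to (504,97).

```bash
python3 - <<'E'
from h import *
c=snap('wrist'); k=.64
W=lambda p:((p[0]+.5)*k-.5,(p[1]+.5)*k-.5)
for n,p in dict(Lpyl=(438,151),Lpyr=(503,151),Lmyr=(497,349),Lmyl=(437,349),Fl=(439,97),Fr=(504,97)).items(): print(n,onz(c,*W(p),.07,True).round(4))
# subpixel edges via gradients along scanlines
g=cv2.cvtColor(c['frame'],cv2.COLOR_RGB2GRAY).astype(float)
hsv=c['frame'].astype(float); m=(hsv[...,0]<110).astype(np.uint8)
R=c['frame'][...,0].astype(float)
print(R[80:235:6,270:330:2].astype(int))
E
```

```text
Lpyl [0.5219 0.0392 0.07  ]
Lpyr [0.583  0.0462 0.07  ]
Lmyr [ 0.6024 -0.1511  0.07  ]
Lmyl [ 0.5405 -0.1558  0.07  ]
Fl [0.5183 0.0906 0.07  ]
Fr [0.5792 0.0983 0.07  ]
[[104 109 108 104 100  97 102 108 110 110 112 110 104 105 108 105 106 119
  164 162 158 153 150 154 153 154 155 157 156 155]
 [106 105 104 101 100 102 102 103 109 111 113 110 105 109 106 142 161 164
  165 162 155 152 150 153 153 155 158 155 157 153]
 [110 108 101 101 102  99  99 103 108 113 115 109 114 152 160 159 160 163
  164 158 154 153 152 150 154 156 156 159 155 149]
 [106 108 106  99  89  56 103 109 104 111 114 112 111 115 112 110 111 110
  123 140 154 150 132 113 102 106 148 159 153 150]
 [121 107 105 104  89  56 107 106 105 103 111 114 113 116 108 147 166 177
  184 197 207 216 219 218 220 220 200 158 152 149]
 [103 109 105 102  92  54 106 107 105 106 111 109 114  98 127 131 142 161
  190 199 203 205 210 213 217 219 209 202 160 149]
 [109 107 105 103  91  53 106 107 106 103 102  81  72  85 112 113 114 128
  171 192 199 201 197 198 199 196 180 182 155 149]
 [107 106 104 105  93  51 108 110 103  77  68  68  76  
[... 1620 characters left out ...]
109 108 109 103 104 109
  102 104 109 108 102 102 113 166 168 164 135 126]
 [111 109 109 108  81  60 109 109 112 113 109 103 106 106 104 101 115 111
  108 107 107 105 110 106 120 168 168 156 119 153]
 [110 111 111 105  93  62 106 111 115 112 110 110 106 108 107 108 112 109
  104 100 111 108 106 105 128 167 164 137 126 168]
 [112 109 107 105 103  75 110 111 112 113 109 107 106 106 108 113 110 108
  100 103 105 100 105 104 144 166 155 121 149 174]
 [112 108 109 104 103 103 109 112 110 115 109 112 102 109 116 134 136 136
  138 140 142 144 154 154 165 164 138 131 167 176]
 [111 113 107 104  98 110 114 109 110 115 114 117 146 162 163 162 164 162
  161 157 152 163 169 171 168 157 120 151 174 176]]
```

```bash
cat >> h.py <<'E'
def to(x,y,z,yaw):
    s=arm.get_state();p=s['tcp_pos'];w=s['orientation'][2];a=np.radians(w);d=np.array([x,y,z])-p
    print('rel',(d[0]*np.cos(a)+d[1]*np.sin(a)).round(4),(d[0]*np.sin(a)-d[1]*np.cos(a)).round(4),-d[2].round(4),(w-yaw).round(2),'|',p.round(4),s['orientation'].round(2),s['contact_force'].round(1),s['time'],s['grip_width'].round(4))
E
python3 inch.py '[0,0,0,0,0.093,0,0,0,0,0.093]'; python3 -c "
from h import *
to(.5672,-.1184,.14,95.45)"
```

```text
time: 2.55
tcp_pos: [0.5013, -0.0517, 0.3405]
orientation: [-180.0, 0.0, 95.0]
contact_force: [-0.4, -0.5, -0.5]
grip_width: 0.0927
grip_force: 0.0Traceback (most recent call last):
  File "<string>", line 3, in <module>
    to(.5672,-.1184,.14,95.45)
    ~~^^^^^^^^^^^^^^^^^^^^^^^^
  File "h.py", line 28, in to
    print('rel',(d[0]*np.cos(a)+d[1]*np.sin(a)).round(4),(d[0]*np.sin(a)-d[1]*np.cos(a)).round(4),-d[2].round(4),(w-yaw).round(2),'|',p.round(4),s['orientation'].round(2),s['contact_force'].round(1),s['time'],s['grip_width'].round(4))
                                                                                                                                                                                                                 ^^^^^^^^^^^^^^^^^^^^^
AttributeError: 'float' object has no attribute 'round'
```

To row units: 0.2 m is 0.25, 0.08 m is 0.1, -0.45 degrees is -0.002.

```bash
sed -i "s/,s\['grip_width'\].round(4)//" h.py
python3 inch.py '[-0.0375,0.025,0,0,0.093,-0.075,0.05,0,0,0.093,-0.1088,0.075,0.0375,-0.002,0.093,-0.1088,0.075,0.1,-0.002,0.093,-0.1088,0.075,0.1625,-0.002,0.093,-0.1088,0.075,0.225,-0.002,0.093,-0.1088,0.075,0.25,-0.002,0.093,-0.1088,0.075,0.25,-0.002,0.093]'; python3 -c "
from h import *
to(.5686,-.1333,.035,95.45)
c=snap('wrist');cv2.imwrite('pics/w2.png',cv2.cvtColor(cv2.resize(c['frame'],(640,480)),4))"
```

```text
time: 3.35
tcp_pos: [0.5669, -0.1323, 0.1374]
orientation: [-179.7, -0.1, 95.5]
contact_force: [-0.1, 0.2, -0.2]
grip_width: 0.0931
grip_force: 0.0
rel -0.0012 0.0016 0.1024 0.04 | [ 0.5669 -0.1323  0.1374] [-1.7967e+02 -1.0000e-01  9.5490e+01] [-0.1  0.2 -0.2] 3.35
```

View pics/w2.png

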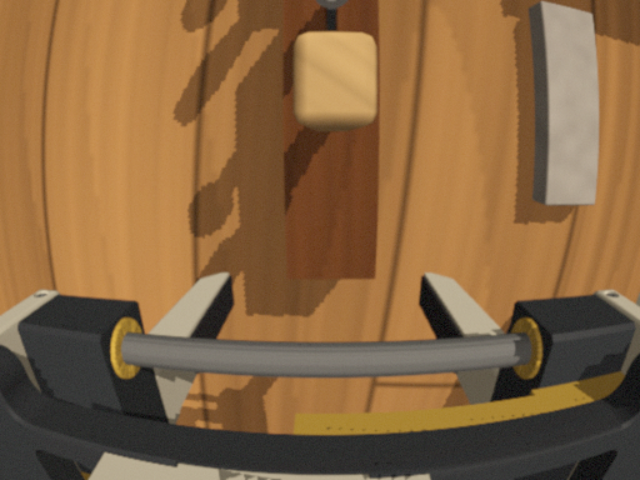

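The block is centred between the open fingers (332 against 326). I'll descend and pinch.

To row units: 0.102 m is 0.1275, 0.1 m is 0.125.

```bash
python3 inch.py '[0,0.0013,0.05,0,0.093,0,0.0013,0.0938,0,0.093,0,0.0013,0.125,0,0.093,0,0.0013,0.1275,0,0.093,0,0.0013,0.1275,0,0.093]' && python3 inch.py '[0,0,0,0,0.05,0,0,0,0,0.05,0,0,0,0,0.05,0,0,0,0,0.05,0,0,0,0,0.05,0,0,0,0,0.05]' 20; python3 -c "
from h import *
to(.5712,-.0830,.035,97.4)"
```

```text
time: 3.9
tcp_pos: [0.5708, -0.1322, 0.04]
orientation: [179.9, 0.0, 95.5]
contact_force: [0.4, 0.2, 0.7]
grip_width: 0.0934
grip_force: 0.0
time: 4.5
tcp_pos: [0.5699, -0.1322, 0.039]
orientation: [180.0, 0.0, 95.5]
contact_force: [-1.1, -1.6, 6.9]
grip_width: 0.0601
grip_force: 20.0
rel 0.0488 0.006 0.004 -1.89 | [ 0.5699 -0.1322  0.039 ] [1.7998e+02 2.0000e-02 9.5510e+01] [-1.1 -1.6  6.9] 4.5
```

To row units: 0.04 m is 0.05, 0.038 m is 0.0475, -1.9 degrees is -0.0083.

```bash
python3 inch.py '[0.0075,0.0013,0,-0.0013,0.05,0.0163,0.0025,0,-0.0026,0.05,0.025,0.0038,0,-0.0039,0.05,0.0338,0.005,0,-0.0057,0.05,0.0413,0.0063,0,-0.007,0.05,0.0475,0.0075,0,-0.0083,0.05,0.05,0.0081,0,-0.0083,0.05,0.05,0.0081,0,-0.0083,0.05]'; python3 -c "
from h import *
to(.5712,-.0830,.035,97.4)
t=snap('top','top2.png')['frame'][160:225,190:325];s=snap('scene')['frame'][160:265,195:310]
a=cv2.resize(t,(796,383),interpolation=2);cv2.imwrite('pics/a2.png',cv2.cvtColor(a,4))
w=snap('wrist','w3.png')
"
```

```text
time: 5.3
tcp_pos: [0.5726, -0.0939, 0.039]
orientation: [-180.0, 0.2, 97.3]
contact_force: [0.0, -7.8, 5.7]
grip_width: 0.0599
grip_force: 20.0
rel 0.011 0.0 0.004 -0.09 | [ 0.5726 -0.0939  0.039 ] [-1.7999e+02  1.6000e-01  9.7310e+01] [ 0.  -7.8  5.7] 5.3
```

View pics/a2.png

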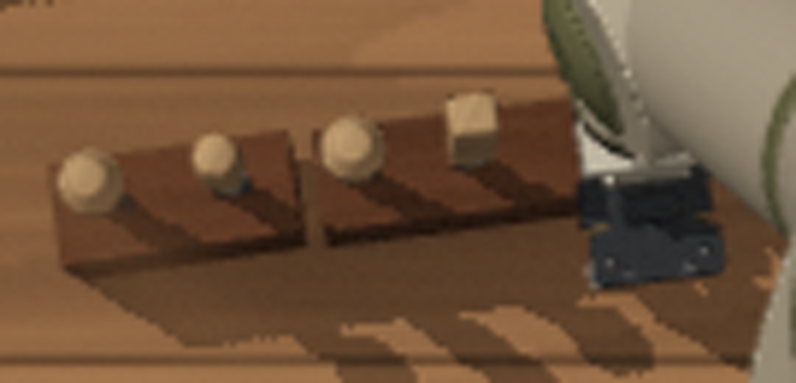

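View pics/w3.png

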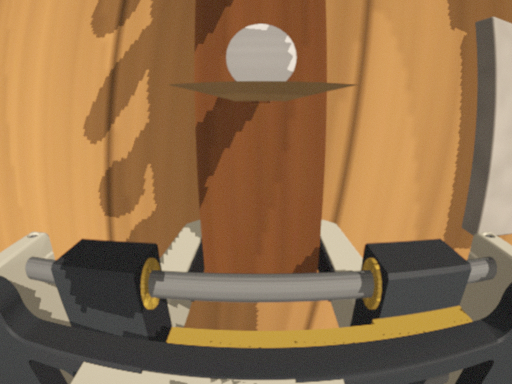

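The top crop shows the blocks about 7 mm apart and nearly in line. The wrist view shows the block held squarely. I'll measure the residual misalignment from the far top edges, column by column.

```bash
cat > edge.py <<'E'
from h import *
def fit(fc,lc,r0=(-.1375,165+.0)):
    fr=np.mean([snap('top')['frame'].astype(float) for _ in range(4)],0)
    c=snap('top'); g=fr[...,0]
    def edge(cols):
        P=[]
        for u in cols:
            v0=187.6-.1375*(u-198.5)  # rough far edge
            rows=np.arange(int(v0)-5,int(v0)+6); col=g[rows,u]
            hi=np.median(col[:3]);lo=np.median(col[-3:]);m=(hi+lo)/2
            i=[i for i in range(len(col)-1) if col[i]>=m>col[i+1]]
            if i and hi-lo>15: i=i[0]; P.append(onz(c,u,rows[i]+(col[i]-m)/(col[i]-col[i+1]),.07)[:2])
        P=np.array(P);k=np.polyfit(P[:,1],P[:,0],1); r=np.abs(P[:,0]-np.polyval(k,P[:,1])); 
        q=r<2*np.median(r)+1e-4; k=np.polyfit(P[q,1],P[q,0],1); print(len(P),q.sum(),'resid',r[q].std().round(5),'yaw',-np.degrees(np.arctan(k[0])).round(2)); return k
    a=edge(fc);b=edge(lc); return a,b
E
python3 - <<'E'
from edge import *
a,b=fit(list(range(213,222))+list(range(231,238)),list(range(257,264))+list(range(276,287)))
for y in(.09,.05,0):print(y,'loose-fixed x',np.polyval(b,y)-np.polyval(a,y))
E
```

```text
16 16 resid 0.0002 yaw 7.9
15 13 resid 0.00109 yaw 21.12
0.09 loose-fixed x -0.018237258979512783
0.05 loose-fixed x -0.008340473518852365
0 loose-fixed x 0.004030508306973157
```

```bash
python3 - <<'E'
from h import *
g=np.mean([snap('top')['frame'].astype(float) for _ in range(3)],0)[...,0]
print(g[172:190,254:288:2].astype(int))
E
```

```text
[[ 99  99 102 101 102 103 102 102 102 101 102 101 102 101 103  94  63]
 [124 125 135 135 135 136 135 134 136 134 133 134 134 134 135 133  62]
 [131 131 138 137 137 135 136 136 142 135 142 142 142 142 142 141  96]
 [130 129 130 130 130 128 122 147 172 164 138 138 139 139 138 138  99]
 [126 126 126 127 126 127 181 177 177 169 110 129 130 131 129 120 103]
 [126 126 127 126 127 126 186 180 173 172 107 117 109  98  90  90  86]
 [127 128 128 127 127 127 182 180 170 174  91  91  89  87  86  86  84]
 [132 132 132 123 113 103 170 181 172 174  97  86  86  88  88  88  85]
 [113 102  92  91  88  87 160 178 177 172 103  89  89  89  89  89  85]
 [ 82  84  84  84  84  85 141 149 140 124  86  89  88  89  89  87  86]
 [ 96  81  84  82  82  83 124  88  84  82  79  84  85  86  86  86  87]
 [ 92  81  82  83  83  84 119  76  75  77  79  84  84  84  84  86  86]
 [ 95  84  84  84  84  84 109  75  74  77  79  86  86  86  85  85  84]
 [ 99  84  85  84  86  87 108  75  76  79  85  86  85  84  85  84  84]
 [ 99  87  88  88  89  88  97  78  78  80  87  86  87  86  87  87  88]
 [102  88  89  89  89  88  79  66  72  41  66  88  89  88  89  89  89]
 [ 85  90  89  89  88  89  68  43  50  52  58  67  90  90  91  91  90]
 [ 60  89  90  90  90  90  88  88  56  58  58  58  69  91  91  90  92]]
```

```bash
python3 - <<'E'
from h import *
g=np.mean([snap('top')['frame'].astype(float) for _ in range(4)],0)[...,0]; c=snap('top')
def edge(cols,r0,r1,th=108):
    P=[]
    for u in cols:
        col=g[r0:r1,u]; i=[i for i in range(len(col)-1) if col[i]>=th>col[i+1]]
        if i: i=i[0];P.append(onz(c,u,r0+i+(col[i]-th)/(col[i]-col[i+1]),.07)[:2])
    P=np.array(P);k=np.polyfit(P[:,1],P[:,0],1);print(len(P),(P[:,0]-np.polyval(k,P[:,1])).std(),-np.degrees(np.arctan(k[0])));return k
a=edge(list(range(213,222))+list(range(231,238)),176,192)
b=edge(list(range(256,264))+list(range(276,284)),174,184)
for y in(.09,.05,0):print(y,np.polyval(b,y)-np.polyval(a,y))
E
```

```text
16 0.0003543693585834467 8.669010625433136
16 0.00028080238869032225 7.643340147649887
0.09 -0.0024714644613318404
0.05 -0.003202246742443293
0 -0.0041157245938324705
```

Threshold choice shifts these fits by over a millimetre, so I'll let go, rise and take a closer wrist look at the joint.

To row units: -0.22 m is -0.275, -0.08 m is -0.1.

```bash
python3 inch.py '[0,0,0,0,0.093,0,0,0,0,0.093,0,0,0,0,0.093,0,0,-0.0375,0,0.093,0,0,-0.1,0,0.093,0,0,-0.1625,0,0.093,0,0,-0.225,0,0.093,0.025,0,-0.275,0,0.093]' && python3 inch.py '[0.05,0,0,0,0.093,0.1,0,0,0,0.093,0.1375,0,0,0,0.093,0.15,0,0,0,0.093,0.15,0,0,0,0.093,0.15,0,0,0,0.093]'; python3 -c "
from h import *
to(.5712,-.0830,.035,97.4)
w=snap('wrist','w4.png');cv2.imwrite('pics/w4b.png',cv2.resize(cv2.imread('pics/w4.png'),(800,600),interpolation=2))
"
```

```text
time: 6.9
tcp_pos: [0.5701, -0.0737, 0.2612]
orientation: [179.9, 0.1, 97.2]
contact_force: [0.7, -0.2, -1.0]
grip_width: 0.093
grip_force: 0.0
time: 7.5
tcp_pos: [0.5545, 0.046, 0.2583]
orientation: [-180.0, 0.0, 97.4]
contact_force: [-0.4, -0.0, 0.9]
grip_width: 0.0928
grip_force: 0.0
rel -0.1301 0.0001 0.2233 -0.03 | [0.5545 0.046  0.2583] [-1.7996e+02  4.0000e-02  9.7370e+01] [-0.4 -0.   0.9] 7.5
```

View pics/w4b.png

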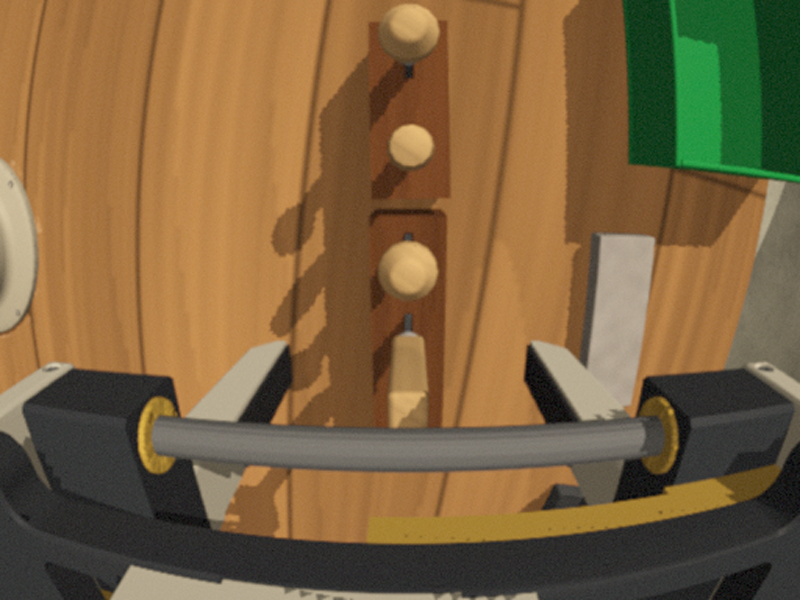

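The wrist view shows the fixed block's near end at row 197 and the loose block's far end at row 212, with right edges at x ≈ 449 and 446. I'll fit those edges sub-pixel.

```bash
cat > wedge.py <<'E'
from h import *
def run(rf,rl,u0,u1):
    c=snap('wrist'); G=np.mean([snap('wrist')['frame'].astype(float) for _ in range(5)],0)[...,0]
    def edge(rows,sgn):
        P=[]
        for v in rows:
            a,b=(u0,u0+26) if sgn<0 else (u1-18,u1+18)
            col=cv2.GaussianBlur(G[v:v+1,a:b],(5,1),0)[0]; d=np.gradient(col)*sgn
            i=int(np.argmax(d[2:-2]))+2; s=d[i-1]-2*d[i]+d[i+1]; o=.5*(d[i-1]-d[i+1])/s if s else 0
            P.append(onz(c,a+i+o,v,.07,True)[:2])
        P=np.array(P)
        for _ in range(4):
            k=np.polyfit(P[:,1],P[:,0],1); r=abs(P[:,0]-np.polyval(k,P[:,1])); P=P[r<=max(2.5*np.median(r),3e-4)]
        print(len(P),'res',r.std().round(5),'yaw',-np.degrees(np.arctan(k[0])).round(2),'y',P[:,1].min().round(3),P[:,1].max().round(3)); return k
    a,b=edge(rf,1),edge(rl,1)
    for y in(.09,.05,-.05):print(y,'loose-fixed x',(np.polyval(b,y)-np.polyval(a,y)).round(4))
E
python3 - <<'E'
from wedge import *
run(range(20,122),list(range(142,260)),225,287)
c=snap('wrist');R=c['frame'][...,0]; print(R[116:146:2,232:292:3])
E
```

```text
102 res 6e-05 yaw 8.54 y 0.106 0.229
116 res 5e-05 yaw 7.47 y -0.075 0.081
0.09 loose-fixed x -0.0029
0.05 loose-fixed x -0.0037
-0.05 loose-fixed x -0.0056
[[109 106  89  84  77  78  81  84  96 112 125 123 126 125 122 120 123 121
  117 157]
 [110 108  82  81  79  75  77  78 106 111 121 124 124 123 125 122 125 124
  120 155]
 [107 106  82  74  76  78  82 105 116 110 123 127 126 120 125 119 122 125
  119 153]
 [111 111  84  79  77  76  78 117 116 115 118 126 124 123 126 121 122 120
  117 158]
 [110 108  83  80  78  81  92 119 116 116 125 127 123 127 125 118 124 121
  114 159]
 [107 108  81  81  83  82 116 120 116 119 124 126 122 124 122 122 125 127
  125 159]
 [109 110  96  97  98 104 114 118 112 111 112 112 111 111 114 107 150 153
  152 159]
 [109 110 107 102 107 109 116 115 115 107 107 109 108 113 116 127 159 154
  160 161]
 [112 105 105 103 101 109 113 115 111 112 110 106 106 107 114 155 155 156
  158 159]
 [111 108 103  74  72  77  75  75  76  71  75  76  73  75  80 117 114 151
  158 161]
 [110 110  77  57  52  57  56  60  57  62  62  56  56  62  56  75  85 120
  159 161]
 [110 101  60  93  91  96  98  97 100  98  97  95  93  94  98  91  96  94
  152 162]
 [112 102  72 105 117 113 114 118 118 111 116 114 110 105 103 101 101 111
  146 158]
 [114 102  75 112 114 115 119 117 114 113 116 116 110 108 103 106 104 109
  147 163]
 [113 102  94 111 115 118 113 118 116 117 116 115 109 111 107 104 104 110
  155 161]]
```

The edge fits are clean. The loose block needs about +1.07° of yaw and about 6.3 mm of +x shift at the pinch. I'll work out the gap and regrip at the release pose.

```bash
python3 -c "
from h import *
to(.5726,-.0939,.039,97.3)
c=snap('wrist');G=np.mean([snap('wrist')['frame'].astype(float) for _ in range(4)],0)[...,0]
print(G[122:144,255:275].mean(1).round())
for v in(127.5,133.5,137.5):print(v,onz(c,265,v,.07,True).round(4))
"
```

```text
rel -0.1418 0.0 0.2195 0.05 | [0.5544 0.0467 0.2585] [-179.99    0.     97.35] [0.  0.6 0.2] 7.9
[121. 122. 122. 122. 122. 120. 115. 112. 111. 112. 111. 106.  85.  60.
  52.  59.  83. 103. 111. 112. 112. 112.]
127.5 [0.5534 0.0961 0.07  ]
133.5 [0.5543 0.089  0.07  ]
137.5 [0.5549 0.0842 0.07  ]
```

To row units: 0.22 m is 0.275, -0.142 m is -0.1775.

```bash
python3 inch.py '[-0.0625,0,0,0,0.093,-0.125,0,0,0,0.093,-0.1775,0,0.025,0,0.093,-0.1775,0,0.0875,0,0.093,-0.1775,0,0.15,0,0.093,-0.1775,0,0.2125,0,0.093,-0.1775,0,0.2625,0,0.093,-0.1775,0,0.275,0,0.093]' && python3 inch.py '[0,0,0,0,0.093,0,0,0,0,0.05,0,0,0,0,0.05,0,0,0,0,0.05,0,0,0,0,0.05,0,0,0,0,0.05,0,0,0,0,0.05]' 25; python3 -c "
from h import *
to(.5775,-.0845,.039,98.37);to(.5771,-.0816,.039,98.37)"
```

```text
time: 8.95
tcp_pos: [0.5704, -0.0933, 0.0348]
orientation: [-179.7, -0.1, 97.4]
contact_force: [-1.0, -0.2, 0.2]
grip_width: 0.0929
grip_force: 0.0
time: 9.65
tcp_pos: [0.5728, -0.0939, 0.0394]
orientation: [180.0, 0.0, 97.4]
contact_force: [-1.3, -0.0, 7.9]
grip_width: 0.0598
grip_force: 25.0
rel 0.0087 0.0058 0.0004 -0.97 | [ 0.5728 -0.0939  0.0394] [1.7996e+02 4.0000e-02 9.7400e+01] [-1.3 -0.   7.9] 9.65
rel 0.0116 0.0058 0.0004 -0.97 | [ 0.5728 -0.0939  0.0394] [1.7996e+02 4.0000e-02 9.7400e+01] [-1.3 -0.   7.9] 9.65
```

To row units: 0.008 m is 0.01, 0.006 m is 0.0075, -1.05 degrees is -0.0046.

```bash
python3 inch.py '[0.0025,0.0025,0,-0.0017,0.05,0.0038,0.005,0,-0.0035,0.05,0.0063,0.0075,0,-0.0046,0.05,0.0088,0.0075,0,-0.0046,0.05,0.01,0.0075,0,-0.0046,0.05,0.01,0.0075,0,-0.0046,0.05]';python3 inch.py '[0.0013,0,0,0,0.05,0.0025,0,0,0,0.05,0.0025,0,0,0,0.05]';python3 inch.py '[0.0013,0,0,0,0.05,0.0013,0,0,0,0.05,0.0013,0,0,0,0.05]';python3 inch.py '[0.0013,0,0,0,0.05,0.0013,0,0,0,0.05,0.0013,0,0,0,0.05]'; python3 -c "
from h import *
to(.5771,-.0816,.039,98.37)"
```

```text
time: 10.25
tcp_pos: [0.5765, -0.089, 0.0394]
orientation: [-179.9, 0.3, 98.3]
contact_force: [-3.4, -11.1, 9.9]
grip_width: 0.0599
grip_force: 25.0
time: 10.55
tcp_pos: [0.5769, -0.0867, 0.0393]
orientation: [-179.9, 0.2, 98.3]
contact_force: [-1.1, -10.5, 8.1]
grip_width: 0.0602
grip_force: 25.0
time: 10.85
tcp_pos: [0.5771, -0.0856, 0.0393]
orientation: [-180.0, 0.2, 98.3]
contact_force: [-0.8, -9.7, 7.3]
grip_width: 0.0602
grip_force: 25.0
time: 11.15
tcp_pos: [0.5771, -0.0844, 0.0394]
orientation: [-180.0, 0.2, 98.3]
contact_force: [-0.2, -9.5, 5.9]
grip_width: 0.0603
grip_force: 25.0
rel 0.0028 0.0004 0.0004 -0.06 | [ 0.5771 -0.0844  0.0394] [-179.98    0.23   98.31] [-0.2 -9.5  5.9] 11.15
```

To row units: 0.001 m is 0.0013.

```bash
python3 inch.py '[0.0013,0,0,0,0.05,0.0013,0,0,0,0.05,0.0013,0,0,0,0.05]';python3 inch.py '[0.0013,0,0,0,0.05,0.0013,0,0,0,0.05,0.0013,0,0,0,0.05]';python3 inch.py '[0.0013,0,0,0,0.05,0.0013,0,0,0,0.05,0.0013,0,0,0,0.05]';python3 inch.py '[0.0013,0,0,0,0.05,0.0013,0,0,0,0.05,0.0013,0,0,0,0.05]' | grep -v ori
```

```text
time: 11.45
tcp_pos: [0.5771, -0.0833, 0.0394]
orientation: [-180.0, 0.2, 98.3]
contact_force: [0.4, -9.6, 6.3]
grip_width: 0.0598
grip_force: 25.0
time: 11.75
tcp_pos: [0.577, -0.0823, 0.0394]
orientation: [-180.0, 0.2, 98.3]
contact_force: [1.3, -8.7, 6.2]
grip_width: 0.0601
grip_force: 25.0
time: 12.05
tcp_pos: [0.5769, -0.0813, 0.0394]
orientation: [-180.0, 0.2, 98.3]
contact_force: [1.0, -9.3, 5.5]
grip_width: 0.0597
grip_force: 25.0
time: 12.35
tcp_pos: [0.5768, -0.0803, 0.0394]
contact_force: [1.3, -9.2, 5.7]
grip_width: 0.0599
grip_force: 25.0
```

```bash
for i in 1; do python3 inch.py '[0.0013,0,0,0,0.05,0.0013,0,0,0,0.05,0.0013,0,0,0,0.05]';python3 inch.py '[0.0013,0,0,0,0.05,0.0013,0,0,0,0.05,0.0013,0,0,0,0.05]'; done | grep -v ori; python3 - <<'E'
from h import *
c=snap('top');s=snap('scene')
R=c['frame'][...,0]; print(R[182:200:3,236:252])
S=s['frame'][...,0]; print(S[200:232:3,255:285:1])
E
```

```text
time: 12.65
tcp_pos: [0.5767, -0.0795, 0.0394]
contact_force: [0.4, -9.6, 6.0]
grip_width: 0.0593
grip_force: 25.0
time: 12.95
tcp_pos: [0.5767, -0.0795, 0.0394]
contact_force: [1.3, -12.9, 4.6]
grip_width: 0.0598
grip_force: 25.0
[[106 105  95  90 128 188 185 190 183 176 172 162 114  97  92  80]
 [ 99  98  96 101 146 175 175 181 176 175 172 158 110 100  99  82]
 [ 98 100  98  95  94 117 145 133 122 111 104 103 103 101  74  90]
 [ 92  92  94  94  90  90  90  90  90  84  58  58  59  58  60  59]
 [ 62  64  72  95  94  92  93  89  88  89  89  88  87  85  76  55]
 [ 60  61  61  60  58  56  56  59  67  90  91  89  80  70  67  59]]
[[165 167 169 169 168 163 141 120 116 121 133 145 142 117  92  85  85  83
   78  67  67  74  70  75  87  96 100 102 101  99]
 [172 171 167 167 158 144 120  85  67  74  80  80  79  72  71  74  72  72
   72  74  78  88  94  97  98  99 100 101 100  98]
 [134 120 106  99  92  90  79  66  65  69  72  73  83  93  97  96  96 100
   98 102 101 100 101  98  99  97  94  94  91  91]
 [ 73  66  60  64  63  64  64  63  66  68  69  74  79  88  88  89  87  86
   89  92  94  97
[... 209 characters left out ...]
 82  86  82  80  77  77
   79  77  83  79  85  85  81  86  85  87  88  87]
 [ 66  59  64  78  98 100  95  88  89  81  79  78  75  80  79  80  82  85
   85  82  81  87  86  84  83  85  84  84  84  87]
 [120 139 153 149 126  96  86  78  79  80  80  79  81  84  81  83  84  82
   83  84  83  83  82  83  83  84  85  94 106 116]
 [169 164 162 136 101  79  83  82  82  83  81  80  81  82  83  85  84  85
   83  88  86  87  90  98 111 123 125 130 127 131]
 [141 118  95  85  82  80  80  82  83  84  83  85  88  88  86  88  89  90
   90  99 111 122 127 131 133 132 132 134 135 133]
 [ 83  82  85  80  82  84  86  86  86  87  88  89  88  92  98 108 119 125
  131 134 131 134 134 131 134 132 130 130 128 129]]
```

Contact was made at y = -0.0795. I'll press a little more, let go, rise and check.

Careful with the scale: shifts go in shares of 0.8 m and turns go in shares of 4 rad. That gives: 0.003 m is 0.0038, 0.002 m is 0.0025.

```bash
python3 inch.py '[0.0013,0,0,0,0.05,0.0025,0,0,0,0.05,0.0038,0,0,0,0.05,0.0038,0,0,0,0.05,0.0038,0,0,0,0.05]' | grep -v ori; python3 inch.py '[0,0,0,0,0.093,0,0,0,0,0.093,0,0,0,0,0.093,0,0,-0.0375,0,0.093,0,0,-0.1,0,0.093,0,0,-0.1625,0,0.093,0,0,-0.225,0,0.093,0.025,0,-0.275,0,0.093]' >/dev/null&& python3 inch.py '[0.05,0,0,0,0.093,0.1,0,0,0,0.093,0.1313,0,0,0,0.093,0.1313,0,0,0,0.093,0.1313,0,0,0,0.093]'; python3 - <<'E'
from wedge import *
to(.5545,.046,.2583,98.3)
c=snap('wrist','w5.png')
print(c['frame'][100:160:2,232:292:3,0])
c=vision.camera('wrist');print([proj(c,p,True) for p in((.578,.1,.07),(.575,.14,.07),(.59,-.02,.07))])
E
```

```text
time: 13.55
tcp_pos: [0.5767, -0.0793, 0.0394]
contact_force: [4.1, -20.7, 3.8]
grip_width: 0.0597
grip_force: 25.0
time: 14.85
tcp_pos: [0.557, 0.0522, 0.2585]
orientation: [-180.0, 0.0, 98.6]
contact_force: [-0.3, -0.1, 0.3]
grip_width: 0.0929
grip_force: 0.0
rel -0.0057 -0.0034 0.0002 0.27 | [0.557  0.0522 0.2585] [-1.7998e+02  1.0000e-02  9.8570e+01] [-0.3 -0.1  0.3] 14.85
[[112 113 119 120 118 136 185 186 197 206 212 215 214 217 189 125 125 126
  137 157]
 [105 113 122 121 116 135 189 185 186 197 206 208 211 214 167 123 126 125
  138 156]
 [107 113 119 119 116 111 186 190 190 190 197 205 207 212 138 122 127 121
  139 153]
 [110 113 120 116 118  99 181 189 189 185 185 197 205 204 121 124 126 125
  139 157]
 [107 115 123 118 116 101 146 186 187 187 186 182 195 155 116 119 127 117
  136 157]
 [106 117 123 120 110  80  90 158 187 188 188 182 169 103 123 123 127 121
  135 158]
 [107 113 121 120  82  80  80  97 153 165 173 142 103 121 128 123 125 119
  138 160]
 [107 113 119 120  82  76  82  75  87  96 102  99 114 123 122 124 125 124
  139 156]
 [109 117 121  87  76  80  83  73  75 10
[... 1326 characters left out ...]
109 116 108 108 115 118 151 184 206 212 213 202 138 106 102 103 106
  128 164]
 [112 110 110 106 108 113 143 192 205 210 215 223 225 208 150 107  96 107
  138 161]
 [111 103 112 107 111 117 175 194 206 211 216 220 227 225 210 110 105 105
  139 162]
 [110 107 115 109 109 150 177 194 202 215 218 219 225 228 224 152 103 106
  139 162]
 [110 107 114 111 109 160 175 189 204 213 224 215 222 226 226 205 103 107
  139 162]
 [109 109 113 109 114 157 171 186 206 221 228 231 222 220 223 222 120 107
  148 161]]
[(np.float64(283.93434657652733), np.float64(130.80826290658158)), (np.float64(286.6781235520873), np.float64(97.49460194561733)), (np.float64(277.6628057476175), np.float64(224.96013536832308))]
```

```bash
python3 - <<'E'
from wedge import *
run(range(20,128),range(136,250),225,287)
w=cv2.imread('pics/w5.png')[80:260,200:330];cv2.imwrite('pics/w5c.png',cv2.resize(w,None,fx=3.3,fy=3.3,interpolation=2))
E
```

```text
108 res 6e-05 yaw 8.5 y 0.104 0.234
110 res 7e-05 yaw 8.45 y -0.054 0.094
0.09 loose-fixed x 0.0005
0.05 loose-fixed x 0.0004
-0.05 loose-fixed x 0.0003
```

View pics/w5c.png

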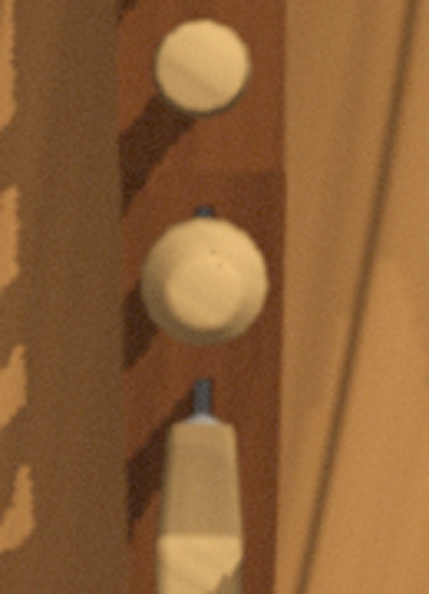

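The crop shows the two blocks butted, with the seam at row 172 and the edges in line (0.5 mm, 0.05°). The file's top face has its far edge at row 535, spanning x = 157 to 243.

```bash
python3 - <<'E'
from h import *
c=snap('wrist');t=snap('top')
W=lambda p:((p[0]+.5)/3.3-.5+200,(p[1]+.5)/3.3-.5+80)
L,R=[onz(c,*W(p),.209,True) for p in((158,535),(242,535))]; m=(L+R)/2
u=np.array([-np.sin(np.radians(8.4)),np.cos(np.radians(8.4))])
print(L,R,'w',np.linalg.norm(R-L),'top centre',m[:2]-.013*u)
print('seam',onz(c,*W((200,172)),.07,True))
q=proj(t,[*(m[:2]-.013*u),.209]);print(q)
f=t['frame'];x,y=int(q[0]),int(q[1]);print(f[y-7:y+9,x-8:x+9,0])
E
```

```text
[0.55167785 0.01788999 0.209     ] [0.57195382 0.02088858 0.209     ] w 0.020496492718242564 top centre [0.56371491 0.00652875]
seam [0.55052182 0.09449763 0.07      ]
(np.float64(266.3303299313022), np.float64(177.59108979571212))
[[176 176 175 175 173 173 173 173 171 170 170 169 168 167 166 164 163]
 [176 176 176 175 175 173 174 173 173 172 171 170 170 168 166 165 164]
 [176 176 176 176 175 174 174 173 172 173 171 170 168 168 168 165 165]
 [176 176 176 176 175 175 173 173 173 172 172 170 170 170 169 167 166]
 [176 176 176 176 176 175 175 175 174 172 172 171 170 170 169 168 167]
 [176 177 176 177 176 176 174 174 174 173 172 172 172 170 169 168 168]
 [176 176 175 176 175 175 175 174 175 173 173 171 171 171 170 169 168]
 [175 176 175 176 176 176 175 174 175 174 173 173 172 172 170 169 170]
 [175 175 174 176 176 176 175 175 175 174 174 173 173 172 171 171 170]
 [174 175 176 176 176 176 176 176 175 175 174 173 173 173 172 172 170]
 [174 175 176 175 175 176 176 176 176 175 174 174 173 173 172 173 171]
 [175 174 176 175 175 175 175 176 175 175 175 174 174 174 173 172 172]
 [174 174 175 175 176 175 175 176 176 176 175 175 174 173 173 172 173]
 [173 174 175 176 175 176 176 176 177 175 176 175 175 174 174 172 173]
 [173 173 174 175 175 175 176 176 176 176 176 175 174 175 174 174 173]
 [172 173 174 174 174 175 175 175 176 176 176 176 176 175 175 174 173]]
```

```bash
python3 -c "
from h import *
to(.5645,.008,.160,98.4)"
```

```text
rel -0.0438 0.0007 0.0985 0.02 | [0.5573 0.0512 0.2585] [-179.99    0.     98.42] [-0.1 -0.2  0.1] 15.35
```

To row units: 0.098 m is 0.1225, 0.095 m is 0.1188.

```bash
python3 inch.py '[-0.0375,0,0,0,0.093,-0.055,0.0013,0,0,0.093,-0.055,0.0013,0.025,0,0.093,-0.055,0.0013,0.075,0,0.093,-0.055,0.0013,0.1188,0,0.06,-0.055,0.0013,0.1225,0,0.05,-0.055,0.0013,0.1225,0,0.04,-0.055,0.0013,0.1225,0,0.035]';python3 inch.py '[0,0,0,0,0.03,0,0,0,0,0.01,0,0,0,0,0.01,0,0,0,0,0.01,0,0,0,0,0.01,0,0,0,0,0.01]' 30
```

```text
time: 16.15
tcp_pos: [0.5657, 0.0086, 0.1621]
orientation: [179.9, 0.0, 98.5]
contact_force: [0.0, -0.3, 0.8]
grip_width: 0.0659
grip_force: 0.0
time: 16.75
tcp_pos: [0.5648, 0.0083, 0.1607]
orientation: [180.0, 0.0, 98.5]
contact_force: [-0.4, -0.5, 1.5]
grip_width: 0.022
grip_force: 30.0
```

To row units: -0.12 m is -0.15, -0.105 m is -0.1313.

```bash
python3 inch.py '[0,0,-0.0125,0,0.01,0,0,-0.0313,0,0.01,0,0,-0.0563,0,0.01,0,0,-0.0813,0,0.01,0,0,-0.1063,0,0.01,0,0,-0.1313,0,0.01,0,0,-0.15,0,0.01,0,0,-0.15,0,0.01]'; python3 - <<'E'
from h import *
to(.5648,.0083,.28,98.4)
t=snap('top');s=snap('scene')
f=s['frame'].astype(int)
# project expected grip & tip for scene
p=arm.get_state()['tcp_pos'];print(proj(s,p+[0,0,.019]),proj(s,p+[0,0,.019-.167]),proj(s,p+[0,0,.019-.167+.107]))
cv2.imwrite('pics/s6.png',cv2.cvtColor(s['frame'],4))
u,v=map(int,proj(s,p+[0,0,-.09]));print(f[v-30:v+40:3,u-14:u+15,0])
E
```

```text
time: 17.55
tcp_pos: [0.5656, 0.0086, 0.2829]
orientation: [179.8, 0.0, 98.5]
contact_force: [0.1, -0.1, -1.4]
grip_width: 0.0221
grip_force: 30.0
rel -0.0002 -0.0008 0.0029 0.06 | [0.5656 0.0086 0.2829] [1.7981e+02 2.0000e-02 9.8460e+01] [ 0.1 -0.1 -1.4] 17.55
(np.float64(249.93861485153337), np.float64(157.3695504931568)) (np.float64(249.69679484467818), np.float64(203.31474953019637)) (np.float64(249.84785167922988), np.float64(174.61432718037136))
[[149 147 147 146 145 146 144 140 132 127 113 110 110 113 115 117 119 120
  123 129 152 170 179 178 167 155 147 147 145]
 [142 143 139 138 139 138 139 138 138 135 124 113 111 110 112 116 118 121
  124 132 155 171 179 172 157 147 142 143 144]
 [146 143 145 145 147 146 147 148 146 142 130 122 118 117 113 115 116 119
  120 128 144 146 145 145 147 146 146 148 147]
 [147 142 145 144 145 144 141 143 142 140 127 123 120 117 120 119 120 131
  145 154 159 157 150 147 147 144 145 139 138]
 [143 142 142 141 141 140 141 144 145 143 130 123 119 118 119 131 150 163
  167 171 166 152 139 129 126 130 133 139 146]
 [142 144 145 147 146 147 147 148 149 1
[... 1560 characters left out ...]
 88  82  81  81  88  88  85  83  77  74  73  72
   75  78  78  79  76  84  87  87  90  86  81]
 [110 103 111 117 117 114 107  98  92  92  91  88  86  90  91  94  94  92
   92  92  91  94  91  89  89  89  85  87  87]
 [128 127 126 116 103  90  91  90  91  92  93  95  93  92  92  89  83  80
   84  87  84  88  86  87  86  87  87  87  86]
 [ 91  91  91  91  94  93  94  92  92  90  88  91  91  86  85  85  87  87
   86  89  87  89  88  88  85  84  82  81  80]
 [ 92  93  95  93  89  88  88  87  87  90  89  86  88  87  88  91  88  91
   87  88  82  80  83  78  81  81  82  82  81]
 [ 89  89  88  86  90  89  88  87  93  92  90  91  88  89  87  82  84  83
   80  79  74  78  81  80  83  82  84  80  83]]
```

The file is out and hanging vertical: width 22 mm, weight -1.4 N, blade visible in the numbers. The wrist can only yaw, so I'll tilt the file about the pads. To do that I'll press its blade against the loose block's bare end, pushing toward the fixed block.

To row units: -0.148 m is -0.185, 0.117 m is 0.1463.

```bash
python3 inch.py '[-0.05,0,0,0,0.01,-0.1,-0.0013,0,0,0.01,-0.15,-0.0025,0,0,0.01,-0.185,-0.0038,0.0125,0,0.01,-0.185,-0.0038,0.0563,0,0.01,-0.185,-0.0038,0.1,0,0.01,-0.185,-0.0038,0.1375,0,0.01,-0.185,-0.0038,0.1463,0,0.01]';python3 inch.py '[0,0,0,0,0.01,0,0,0,0,0.01,0,0,0,0,0.01]' 20; python3 -c "
from h import *
to(.5848,-.138,.166,98.4)"
```

```text
time: 18.45
tcp_pos: [0.581, -0.1384, 0.1595]
orientation: [-179.6, -0.1, 98.5]
contact_force: [-0.6, -1.3, -1.4]
grip_width: 0.0222
grip_force: 30.0
time: 18.75
tcp_pos: [0.5844, -0.1386, 0.165]
orientation: [179.9, 0.0, 98.5]
contact_force: [-0.3, -0.7, -1.9]
grip_width: 0.0221
grip_force: 20.0
rel 0.0005 0.0005 -0.001 0.05 | [ 0.5844 -0.1386  0.165 ] [1.7988e+02 4.0000e-02 9.8450e+01] [-0.3 -0.7 -1.9] 18.75
```

Now push gently, watching the force.

To row units: 0.05 m is 0.0625, 0.045 m is 0.0563.

```bash
python3 inch.py '[0.0125,0,0,0,0.01,0.025,0,0,0,0.01,0.0313,0,0,0,0.01,0.0375,0,0,0,0.01,0.0438,0,0,0,0.01,0.05,0,0,0,0.01,0.0563,0,0,0,0.01,0.0625,0,0,0,0.01]'; python3 - <<'E'
from h import *
for n in('scene','top'):
    s=snap(n,n+'7.png')
p=arm.get_state()['tcp_pos'];s=snap('scene');g=p+[0,0,.019]
f=s['frame'].astype(int);u=np.array([-.148,.989,0])
for th in(0,15,30,45):
    q=g-.12*(np.sin(np.radians(th))*u+[0,0,np.cos(np.radians(th))]);a=proj(s,q);print(th,np.round(a),f[int(a[1]),int(a[0])])
E
```

```text
time: 19.55
tcp_pos: [0.5763, -0.0889, 0.1636]
orientation: [180.0, 0.0, 98.4]
contact_force: [2.0, -2.8, -1.7]
grip_width: 0.0218
grip_force: 20.0
0 [227. 235.] [87 57 41]
15 [219. 238.] [64 57 51]
30 [212. 240.] [88 63 44]
45 [206. 239.] [146 102  66]
```

To row units: 0.055 m is 0.0688, 0.049 m is 0.0613.

```bash
python3 inch.py '[0.0088,0,0,0,0.01,0.0175,0,0,0,0.01,0.0263,0,0,0,0.01,0.035,0,0,0,0.01,0.0438,0,0,0,0.01,0.0525,0,0,0,0.01,0.0613,0,0,0,0.01,0.0688,0,0,0,0.01]'; cat > tilt.py <<'E'
from h import *
# blade direction from scene view: grey (low saturation, dark) pixels lying in the vertical plane through grip along the block axis
s=snap('scene');p=arm.get_state()['tcp_pos'];g=p+[0,0,.019];f=s['frame'].astype(int)
u=np.array([-.147,.989,0]);n=np.array([.989,.147,0])
sat=f.max(2)-f.min(2); m=(sat<22)&(f.max(2)<110)&(f.max(2)>35)
P=[]
for v,x in np.argwhere(m):
    o,d=ray(s,x,v); q=o+d*((g-o)@n)/(d@n)-g; a=q@u;r=np.hypot(a,q[2])
    if q[2]<0 and .075<r<.162: P.append((np.degrees(np.arctan2(-a,-q[2])),r))
P=np.array(P);h,e=np.histogram(P[:,0],np.arange(-20,85,5));print(dict(zip(e[:-1].astype(int).tolist(),h.tolist())))
k=e[np.argmax(h)]; Q=P[abs(P[:,0]-k-2.5)<8];print('tilt',np.median(Q[:,0]).round(1),len(Q),'r',Q[:,1].min().round(3),Q[:,1].max().round(3))
E
python3 tilt.py
```

```text
time: 20.5
tcp_pos: [0.568, -0.0339, 0.1637]
orientation: [180.0, -0.0, 98.5]
contact_force: [0.5, -2.7, -1.9]
grip_width: 0.0219
grip_force: 20.0
{-20: 0, -15: 0, -10: 0, -5: 0, 0: 0, 5: 0, 10: 0, 15: 0, 20: 0, 25: 9, 30: 53, 35: 55, 40: 19, 45: 2, 50: 0, 55: 0, 60: 0, 65: 0, 70: 0, 75: 0}
tilt 35.7 129 r 0.078 0.162
```

To row units: 0.028 m is 0.035, 0.026 m is 0.0325.

```bash
python3 inch.py '[0.0075,0,0,0,0.01,0.015,0,0.0025,0,0.01,0.0225,0,0.005,0,0.01,0.0275,0,0.0075,0,0.01,0.0325,0,0.0075,0,0.01,0.035,0,0.0075,0,0.01,0.035,0,0.0075,0,0.01]'; python3 tilt.py
```

```text
time: 21.25
tcp_pos: [0.5639, -0.0065, 0.1577]
orientation: [-180.0, -0.0, 98.5]
contact_force: [-0.6, -1.6, 0.8]
grip_width: 0.0217
grip_force: 20.0
{-20: 0, -15: 0, -10: 0, -5: 0, 0: 0, 5: 0, 10: 0, 15: 0, 20: 0, 25: 0, 30: 0, 35: 5, 40: 46, 45: 54, 50: 23, 55: 1, 60: 0, 65: 0, 70: 0, 75: 0}
tilt 46.3 125 r 0.082 0.162
```

To row units: -0.1 m is -0.125, -0.08 m is -0.1.

```bash
python3 inch.py '[0,0,0,0,0.01,0,0,0,0,0.01,0,0,-0.0063,0,0.01,0,0,-0.025,0,0.01,0,0,-0.05,0,0.01,0,0,-0.075,0,0.01,0,0,-0.1,0,0.01,0,0,-0.125,0,0.01]' 50;python3 inch.py '[-0.0125,0,-0.025,0,0.01,-0.0375,0,-0.0438,0,0.01,-0.0563,0,-0.0563,0,0.01,-0.0625,0,-0.0625,0,0.01,-0.0625,0,-0.0625,0,0.01,-0.0625,0,-0.0625,0,0.01,-0.0625,0,-0.0625,0,0.01,-0.0625,0,-0.0625,0,0.01]'; python3 tilt.py; python3 - <<'E'
from wedge import *
c=snap('wrist');print([np.round(proj(c,p,True)) for p in((.578,.1,.07),(.56,.23,.07),(.593,-.02,.07),(.55,.0945,.07))]); cv2.imwrite('pics/w8.png',cv2.cvtColor(c['frame'],4))
t=snap('top','t8.png')
E
```

```text
time: 22.1
tcp_pos: [0.5638, -0.0067, 0.2587]
orientation: [180.0, -0.0, 98.5]
contact_force: [-0.7, -0.5, -0.7]
grip_width: 0.022
grip_force: 50.0
time: 22.9
tcp_pos: [0.5711, -0.0556, 0.3071]
orientation: [-180.0, -0.0, 98.5]
contact_force: [0.6, 0.3, -1.5]
grip_width: 0.0223
grip_force: 50.0
{-20: 0, -15: 0, -10: 0, -5: 0, 0: 0, 5: 0, 10: 0, 15: 0, 20: 0, 25: 0, 30: 0, 35: 0, 40: 46, 45: 65, 50: 21, 55: 2, 60: 0, 65: 0, 70: 0, 75: 0}
tilt 46.6 133 r 0.08 0.161
[array([283.,  50.]), array([283., -35.]), array([280., 138.]), array([262.,  50.])]
```

The tilt holds at 46.6°. Last I'll check the blocks and scraper numerically.

```bash
python3 - <<'E'
from wedge import *
run(range(3,46),range(56,150),225,283)
c=snap('wrist');G=np.mean([snap('wrist')['frame'].astype(float) for _ in range(3)],0)[...,0]
print(G[38:66,268:278].mean(1).round())
a,b=cv2.imread('pics/scene7.png').astype(int),cv2.cvtColor(snap('scene')['frame'],4).astype(int)
x=cv2.imread('pics/scene0.png').astype(int)
k=np.array([.5505+.025*.147,.0945-.025*.989,.15]);s=snap('scene');u,v=map(int,np.round(proj(s,k)));print('scraper knob px',u,v,b[v,u],a[v,u])
E
```

```text
29 res 3e-05 yaw 8.55 y 0.107 0.162
94 res 6e-05 yaw 8.35 y -0.035 0.091
0.09 loose-fixed x 0.0005
0.05 loose-fixed x 0.0003
-0.05 loose-fixed x -0.0
[128. 128. 131. 142. 158. 177. 192. 201. 209. 217. 222. 225. 224. 222.
 220. 217. 214. 209. 205. 200. 195. 188. 182. 174. 165. 157. 149. 142.]
scraper knob px 263 190 [ 73 109 140] [ 75 111 141]
```

```bash
python3 - <<'E'
from h import *
c=snap('wrist');print(c['frame'][36:64:2,232:290:4,0])
s=arm.get_state();print(np.abs(s['joint_velocities']).max(),s['time'],s['grip_force'])
E
```

```text
[[114 110 123  91  76  85  79 107 131 131 130 126 129 137 159]
 [113 108 124  83  81  89  78 115 126 129 127 124 127 136 161]
 [111 113  98  82  79  85 100 152 169 154 129 126 132 138 162]
 [113 109  94  86  80  84 177 211 218 226 149 127 129 140 161]
 [110 113  93  82  81 130 194 213 225 226 226 129 128 138 161]
 [112 111  91  83  78 171 192 219 229 232 229 184 124 139 162]
 [111 115  86  84  99 164 197 214 224 232 226 223 128 134 163]
 [112 110  94  72 125 159 202 214 218 226 228 221 112 123 163]
 [110 114  98  71 134 149 210 211 216 221 224 216 125 122 165]
 [116 114  96  83 127 136 209 210 209 214 216 212 144 125 163]
 [113 116  98 108 119 130 198 213 209 210 207 200 160 118 164]
 [112 115  96 115 121 124 178 204 210 205 195 192 141 124 166]
 [117 112 100 112 115 117 147 192 208 203 171 184 116 126 163]
 [112 109 112 116 109 117 118 162 182 174 156 175 103 122 165]]
0.07453791907262454 23.7 49.99964475631714
```

No dark gap shows at the seam, the scraper is in place and the arm is still.

```bash
python3 -c "
from workcell import arm, vision, order
print(order.sign_off())"
```

```text
the job is handed in; nothing more can be done
None
```

The job is handed in at about 24 s: the loose block is butted against the fixed one (in line to about 0.5 mm and 0.2°), and the file is drawn and held still at about 46° with its tip roughly 20 cm up; the hammer, brush, whetstone and screwdriver were not re-measured at the end.

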